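# Hook the wheel bearing onto the mat

### The arm

A 6-joint arm with a two-finger parallel gripper is mounted at the origin on the work surface. World frame = base frame: x ahead of the robot, y to its left, z up, the work surface at z = 0. Lengths are in m, angles in rad, forces in N, time in s.
With the tool pointing down it reaches from about 0.3 to 0.75 m from the base axis. Payload 8.5 kg.
Tool frame: the origin (TCP) lies between the finger pads; the fingertips stand 14 mm ahead of it and the grasp point (between the pads) lies 5 mm behind it; z points along the fingers, y is the direction in which the jaws open and shut (so a half turn about z gives the same grasp; the last joint's range is limited). The gripper opens to 88 mm and grips with 3 to 60 N. Pads are 18 mm wide; open, the fingers measure 123 mm over their backs; the gripper's body (75 mm by 187 mm) begins 45 mm behind the grasp point.
Start: joints at [0.991, 0.381, 1.297, -0, 1.464, -0.215], TCP at [0.196, 0.514, 0.253] pointing down, gripper open.
Joint ranges: [-3.11, 3.11], [-0.89, 2.33], [0.22, 2.48], [-1.42, 4.56], [0.17, 2.85], [-2.88, 2.88]. Speed limits (rad/s): [2.39, 2.39, 3.14, 3.14, 3.14, 3.14].

### API

Orientations are given as a rotation vector (axis times angle).
In Python, from bench import read_state, capture, job_done, find_in gives the robot as it stands.
- The arm moves only by the shell command python3 -m crank 'ROWS' [OPENING] [FORCE]. ROWS is JSON, a list of rows, each an object with "slide": the shift along the world's x, y, z in m, a list of three; "twist": the turn about the world's z in degrees. A call has 1 to 8 rows; each row is the pose to reach, as a shift and turn from the pose commanded when the call began; what a row does not reach only later rows make up. A row lasts 1/12 s, in which the tool goes at most 41.7 mm and 7.16 degrees, less where a joint would pass 70% of its speed; a pose out of reach is approached as far as the arm can. A call with a gripper value outside its range is refused whole. OPENING is the finger opening in m, from 0 to 0.0881, set as the call begins (- or left out, the last holds). The fingers move at their own pace and stop on an object; FORCE is the grip in N (left out, the last holds). Time passes only in rows, so rows that repeat a pose let the fingers close. It gives the time, the measured TCP pose, the force and the opening at its end, in the units of the state.
- read_state(): the state, without advancing time (a new reading comes with each control period).
- capture(name): name is "scene" or "side" or "wrist"; returns a dict with "img" (384x512x3 uint8, red, green, blue), "fx", "fy", "cx", "cy" (pixels), "R" (3x3) and "t" (3): a world point X has camera coordinates R X + t. Camera axes: x right, y down, z forward; pixel columns grow to the right and rows downward; lengths in m; the calibration is good to about 2 mm. A picture is of the moment at which its call begins. There is no depth.
- job_done(): hands the job in, once; it reports no verdict.
Trained networks look in a picture, given as the dict that the camera call returned (one of the last four; its "shot" number tells which), for a name from the list of things; names that differ only in an ending like _2 or _b are one class to them, and where a whole thing is asked for, a point or a joint stands for the part that bears it (a point fixed in the world has none). Each returns a list of dicts, best first, with "p" (0 to 1); they miss things now and then, are a little off and sometimes report something else, mostly with a low value. They report only what shows in the picture. A call takes as long as a camera call. They do not tell look-alikes from the thing itself.
- find_in(picture, query): "centre" ([x, y, z] in m, in the coordinates of the camera as it stood for that picture, good to about 4 mm: the middle of the surface that is visible of it).
The state is a dict: "time": time; "joint_pos": joint angles; "joint_vel": joint speeds; "tau": joint torques, N m; "ee_pos": TCP position; "tool_rot": TCP orientation; "contact_force": force on the tool from outside, world axes, zero at the start; "ft_torque": the same for the moment, N m; "gripper_width": finger opening in m.
Only numpy, scipy, OpenCV 4.12 (cv2) and the standard library are available. Lean on these libraries where they do the work, as an engineer would, in place of code of your own. Each camera call takes 0.05 s, during which the arm holds its last target. There are 200 camera calls.

### The job

Pick up the wooden-handled steel hook, drop its bent end into the hole of the larger wheel bearing at the back of the bench, and drag the bearing flat along the bench until all of it lies on the black rubber mat. Do not touch the greasy bearing with the gripper or lift it off the bench, and leave the smaller bearing where it is. Then lay the hook back down flat on the bench, clear of the bearing.

Things in the scene. Friction and masses are not known exactly. Their poses are not given: they have to be found in the camera images.
- hook: Loose 0.16 kg hand hook lying flat, as used, left or right of the mat. Origin: bench point under the bent end; +x from handle to bent end, z up. Wooden handle: x -185 to -75, 26 mm wide, 32 high, underside z 0; centre of mass near x -107. An 8 mm steel rod rises at x -68 to -64, runs level with its underside 50 mm up, and at x 0 bends straight down as an 8 mm prong with its tip at z 0.
- bearing: The larger wheel bearing: loose thick steel ring lying flat, 84 mm across, through hole 48 mm across, 36 mm high, 0.4 to 0.8 kg. Origin: centre of its underside; z up. In one of three places about 150 mm apart in a row across the back; the others hold the smaller bearing and a closed round metal tin 84 mm across, 42 mm high.
- small_bearing: The smaller bearing, not wanted: a loose steel ring 60 mm across, hole 30 mm, 18 mm high. Origin: centre of its underside.
- mat: Thin black rubber mat stuck down on the bench in front of the row, 150 mm (its x) by 180 mm (its y) and practically flush with the bench (1 mm, nothing catches on it). Origin: its centre; turned up to 0.2 rad.
Things that resemble listed ones, but are neither listed nor needed, are in the scene too. Of the things shaped like the hook, the wooden one is meant.

How it is judged:
On the way, in this order (a step that is already met when the one before it is completed fails the run):
1. the hook's bent end is down in the hole of the larger bearing, before the bearing has been moved (horizontal distance between hook and bearing below 0.024 m and height (world z) of hook below 0.028 m and distance of bearing from where it was at the start of the episode below 0.03 m), for 0.1 s.
2. the larger bearing is wholly on the mat with the hook still in its hole (horizontal distance between hook and bearing below 0.024 m and height (world z) of hook below 0.028 m and x of bearing in the frame of mat between -0.036 and 0.036 m and y of bearing in the frame of mat between -0.051 and 0.051 m), for 0.1 s.
At the end, for the whole second after the job is handed in: The larger bearing lies flat and still, wholly on the mat (its centre within 36 mm of the mat's centre along the mat's x and 51 mm along its y), and the hook lies flat (within 10 degrees) and still on the bench, its bent end out of the hole and at least 50 mm from the bearing's centre (x of bearing in the frame of mat between -0.036 and 0.036 m and y of bearing in the frame of mat between -0.051 and 0.051 m and height (world z) of bearing below 0.006 m and angle between bearing's own z axis and vertical below 0.12 rad and linear speed of each of bearing, hook below 0.01 m/s and horizontal distance between hook and bearing above 0.05 m and height (world z) of hook between -0.012 and 0.012 m and angle between hook's own z axis and vertical below 0.17 rad); the robot touches nothing.
It fails at once if the gripper or arm touches the larger bearing (contact force between any of the fingers, the arm and bearing above 1 N).
It fails at once if the larger bearing is lifted or tipped off the bench (more than 15 mm or about 20 degrees) (height (world z) of bearing above 0.015 m or angle between bearing's own z axis and vertical above 0.35 rad).
It fails at once if the smaller bearing is moved by more than 20 mm (distance of small_bearing from where it was at the start of the episode above 0.02 m).
It also fails if it takes over 58 s, if anything falls off the work surface, if the arm or the gripper's body presses on something with over 40 N, if the wrist force passes 120 N, or if a joint passes its speed limit or range.

## Working session

There is one attempt and no reset: what is moved stays moved. The work goes in short steps, Python scripts to look and compute and a shell command to move; the robot and the scene stay as the last step left them, time stands still between calls to the robot, and variables do not carry over. Pictures are saved under pics/ and viewed, about 8 in all and at most 12, crops included, and the job is handed in when it is done.

```bash
mkdir -p pics; ls; cat > h.py <<'E'
import numpy as np, cv2
from bench import read_state, capture, job_done, find_in
def save(c,n): cv2.imwrite(f'pics/{n}.png',c['img'][:,:,::-1])
def world(c,p): return np.array(c['R']).T@(np.array(p)-np.array(c['t']))
def ray(c,u,v,z=0.):
    R=np.array(c['R']);t=np.array(c['t']);o=-R.T@t
    d=R.T@np.array([(u-c['cx'])/c['fx'],(v-c['cy'])/c['fy'],1]);return o+d*(z-o[2])/d[2]
def proj(c,X):
    p=np.array(c['R'])@np.array(X)+np.array(c['t']);return np.round([c['fx']*p[0]/p[2]+c['cx'],c['fy']*p[1]/p[2]+c['cy']],1)
E
python3 - <<'E'
from h import *
np.set_printoptions(precision=4,suppress=True)
ims=[]
for n in ['scene','side','wrist']:
    c=capture(n);save(c,n+'0');ims.append(c['img'])
    print(n,'cam at',-np.array(c['R']).T@np.array(c['t']))
    for q in ['hook','bearing','small_bearing','mat']:
        for d in find_in(c,q)[:4]:
            w=world(c,d['centre']); print(q,round(d['p'],2),w,proj(c,w))
s=read_state();print(s['time'],s['ee_pos'],s['tool_rot'],s['contact_force'])
E
```

```text
pics
scene cam at [1.5197 0.4124 0.8573]
hook 0.77 [0.4469 0.2648 0.0288] [302.9 183.8]
hook 0.71 [0.3129 0.4023 0.0264] [350.9 169. ]
bearing 0.78 [0.709  0.1422 0.0351] [240.7 228.5]
small_bearing 0.74 [ 0.6871 -0.1406  0.0176] [153.1 207.6]
mat 0.75 [ 0.5161 -0.0518 -0.0038] [203.  185.4]
side cam at [ 0.1553 -0.9093  0.9948]
hook 0.6 [0.2975 0.3778 0.0349] [176.  156.5]
hook 0.57 [0.4255 0.2524 0.0287] [220.9 172.1]
bearing 0.58 [0.6886 0.1243 0.032 ] [307.6 178.6]
small_bearing 0.87 [ 0.6774 -0.1499  0.014 ] [341.3 241.4]
mat 0.64 [ 0.5138 -0.0563  0.0055] [277.3 234.2]
wrist cam at [0.1266 0.5412 0.3863]
hook 0.87 [0.3976 0.2751 0.0355] [144.1 355.3]
hook 0.76 [0.3015 0.4165 0.0334] [209.4 266.9]
small_bearing 0.65 [0.3958 0.2742 0.0354] [143.  354.5]
0.75 [0.1962 0.5138 0.2527] [-0.5699 -3.0894  0.    ] [-0.9986 -0.3128  0.7107]
```

View pics/scene0.png

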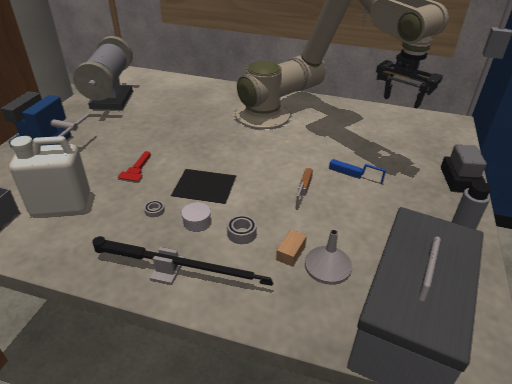

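View pics/side0.png

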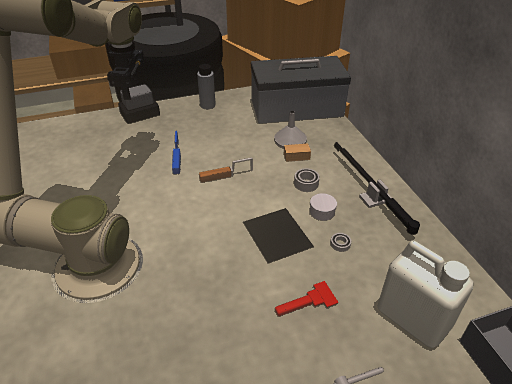

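The two views show the wooden hook (scene: handle about (307,178), prong about (298,205)), the bearing at (241,229), the tin in the middle slot, the mat at (205,186) and the blue and red decoys. A wood block and a funnel lie near the bearing. I'll enlarge these for point picking.

```bash
python3 - <<'E'
from h import *
import cv2
a=cv2.imread('pics/scene0.png')[155:265,165:325]; b=cv2.imread('pics/side0.png')[145:265,190:350]
a=cv2.resize(a,None,fx=5,fy=5,interpolation=cv2.INTER_CUBIC);b=cv2.resize(b,None,fx=5,fy=5,interpolation=cv2.INTER_CUBIC)
cv2.imwrite('pics/a.png',a);cv2.imwrite('pics/b.png',b)
E
```

```text
(no output)
```

View pics/a.png

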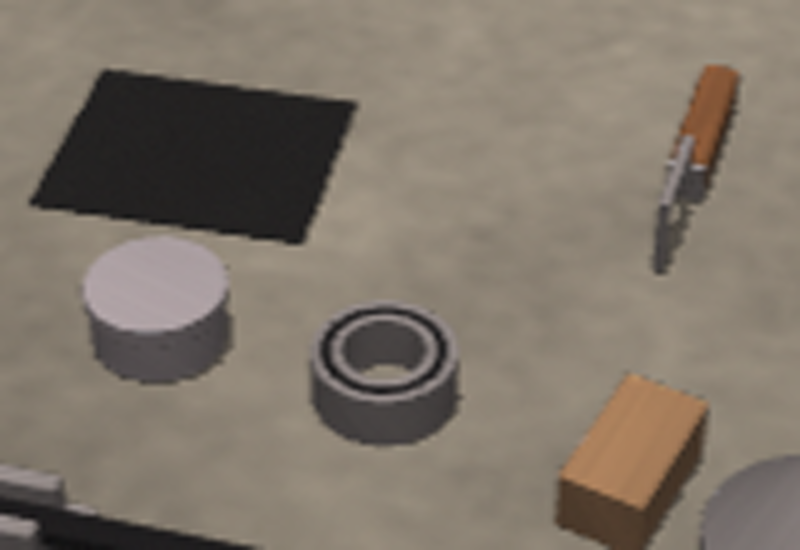

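View pics/b.png

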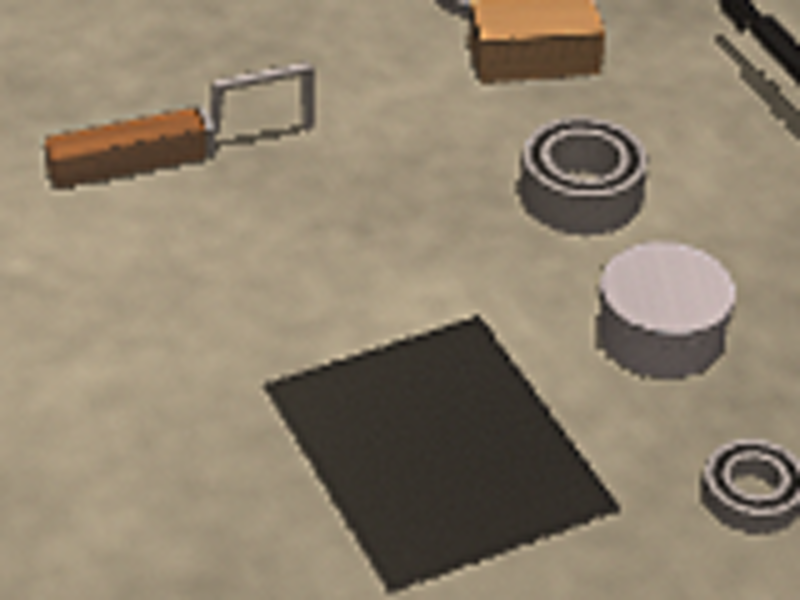

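Crop a: hook prong tip (660,270), bend (664,207), rod start (687,137), mat corners, and bearing top centre about (385,352). Crop b: prong tip (309,130), bend (311,67), rod start (214,83), and bearing top centre about (584,161). Next I'll turn these into positions.

```bash
python3 - <<'E'
from h import *
np.set_printoptions(precision=4,suppress=True)
A,B=capture('scene'),capture('side')
a=lambda x,y,z:ray(A,164.6+x/5,154.6+y/5,z)[:2]
b=lambda x,y,z:ray(B,189.6+x/5,144.6+y/5,z)[:2]
print('tip',a(660,270,0),b(309,130,0));print('bend',a(664,207,.056),b(311,67,.056))
print('rod0',a(687,137,.056),b(214,83,.056))
print('handle end top mid',a(720,66,.032)); print('handle end top near corner',b(47,140,.032),b(200,109,.032))
print('bear',a(385,352,.036),b(584,161,.036),'hole',a(388,352,.036),b(584,159,.036))
print('bear L/R',a(311,352,.036),a(459,352,.036),b(522,161,.036),b(647,161,.036))
print('tin',a(156,285,.042),b(668,288,.042),'block',a(560,480,.03),a(630,375,.03),a(643,508,.03))
ma=np.array([a(105,70,.001),a(357,102,.001),a(302,243,.001),a(32,205,.001)])
mb=np.array([b(390,592,.001),b(265,384,.001),b(478,316,.001),b(619,510,.001)])
for m in(ma,mb):
  print(m,m.mean(0),[np.linalg.norm(m[i]-m[i-1]) for i in range(4)])
  e=m[2]-m[1]+m[3]-m[0];print('matx yaw',np.arctan2(e[1],e[0]))
E
```

```text
tip [0.5381 0.2668] [0.5369 0.2611]
bend [0.5456 0.2663] [0.5381 0.2599]
rod0 [0.474  0.2652] [0.4701 0.2636]
handle end top mid [0.359  0.2659]
handle end top near corner [0.354  0.2689] [0.4609 0.2687]
bear [0.6958 0.1406] [0.6864 0.1298] hole [0.6953 0.1422] [0.6873 0.1317]
bear L/R [0.7085 0.1012] [0.683  0.1802] [0.6472 0.1429] [0.7263 0.1165]
tin [ 0.6893 -0.0003] [ 0.6833 -0.0067] block [0.7546 0.2577] [0.6652 0.275 ] [0.7606 0.3041]
[[ 0.4535 -0.1413]
 [ 0.4341  0.0346]
 [ 0.5834  0.0494]
 [ 0.6015 -0.1251]] [ 0.5181 -0.0456] [np.float64(0.14886753546019166), np.float64(0.17692228392185289), np.float64(0.1500328989759725), np.float64(0.17543037606337344)]
matx yaw 0.10406127992288026
[[ 0.4505 -0.1466]
 [ 0.4329  0.032 ]
 [ 0.5797  0.0468]
 [ 0.5978 -0.132 ]] [ 0.5152 -0.0499] [np.float64(0.14799287150426174), np.float64(0.17954888028760022), np.float64(0.14756471553926376), np.float64(0.17966472163111577)]
matx yaw 0.09980300020753619
```

Both views agree to about 5 mm. The hook tip is at (0.538,0.264) with yaw about 0, the bearing at (0.691,0.136) and the mat centre at (0.517,-0.048). I'll move above the handle.

```bash
python3 -m crank '[{"slide":[0.028,-0.03,-0.01],"twist":5},{"slide":[0.056,-0.06,-0.02],"twist":10},{"slide":[0.084,-0.09,-0.03],"twist":15},{"slide":[0.112,-0.12,-0.04],"twist":20},{"slide":[0.14,-0.15,-0.05],"twist":20},{"slide":[0.168,-0.18,-0.06],"twist":20},{"slide":[0.196,-0.21,-0.07],"twist":20},{"slide":[0.220,-0.235,-0.08],"twist":20}]' 0.0881 50
python3 -m crank '[{"slide":[0.01,-0.01,-0.01],"twist":0},{"slide":[0.017,-0.015,-0.02],"twist":0},{"slide":[0.017,-0.015,-0.02],"twist":0}]'
python3 - <<'E'
from h import *
np.set_printoptions(precision=4,suppress=True)
c=capture('wrist');save(c,'w1');print(find_in(c,'hook')and[(d['p'],world(c,d['centre'])) for d in find_in(c,'hook')])
s=read_state();print(s['time'],s['ee_pos'],s['tool_rot'],s['joint_pos'])
for q in [(-.185,0,.032),(-.075,0,.032),(-.066,0,.058),(0,0,.058),(0,0,0)]: print(q,proj(c,[.5385+q[0],.264,q[2]]))
E
```

```text
time: 1.52
ee_pos: [0.4175, 0.277, 0.1726]
tool_rot: [0.025, 3.141, 0.0]
contact_force: [0.4, 1.5, 0.4]
gripper_width: 0.0879
time: 1.77
ee_pos: [0.4336, 0.2628, 0.151]
tool_rot: [-0.028, -3.139, 0.001]
contact_force: [-0.7, 0.4, -0.5]
gripper_width: 0.0883
[(0.97, array([0.3045, 0.3912, 0.033 ])), (0.77, array([0.4135, 0.2657, 0.0381])), (0.29, array([0.6522, 0.1416, 0.0098]))]
1.9167 [0.4326 0.2647 0.1531] [0.0227 3.1414 0.0004] [ 0.3153  0.4068  1.5736  0.0002  1.1611 -1.2411]
(-0.185, 0, 0.032) [250.9  91.1]
(-0.075, 0, 0.032) [253.2 222.6]
(-0.066, 0, 0.058) [253.5 245.2]
(0, 0, 0.058) [254.7 313.9]
(0, 0, 0) [254.2 277.2]
```

View pics/w1.png

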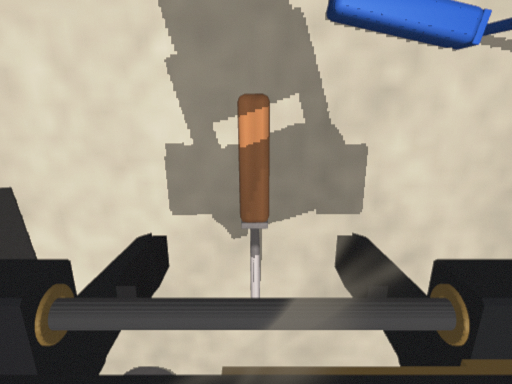

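The wrist view shows the handle from (253,94) to (255,222), within about 3 px of the prediction. Now I'll descend and grasp.

```bash
python3 -m crank '[{"slide":[0,-0.001,-0.035],"twist":0},{"slide":[0,-0.001,-0.07],"twist":0},{"slide":[0,-0.001,-0.1],"twist":0},{"slide":[0,-0.001,-0.12],"twist":0},{"slide":[0,-0.001,-0.132],"twist":0},{"slide":[0,-0.001,-0.132],"twist":0}]'
python3 -m crank '[{"slide":[0,0,0],"twist":0},{"slide":[0,0,0],"twist":0},{"slide":[0,0,0],"twist":0},{"slide":[0,0,0],"twist":0},{"slide":[0,0,0],"twist":0},{"slide":[0,0,0],"twist":0},{"slide":[0,0,0],"twist":0},{"slide":[0,0,0],"twist":0}]' 0.0 60
```

```text
time: 2.42
ee_pos: [0.4317, 0.2636, 0.0193]
tool_rot: [-0.022, -3.138, 0.001]
contact_force: [-0.8, -0.5, -0.5]
gripper_width: 0.0883
time: 3.08
ee_pos: [0.4333, 0.2628, 0.0208]
tool_rot: [0.025, 3.141, 0.0]
contact_force: [-0.4, 0.8, 0.8]
gripper_width: 0.0371
```

```bash
python3 -m crank '[{"slide":[0,0,0],"twist":0},{"slide":[0,0,0],"twist":0},{"slide":[0,0,0],"twist":0},{"slide":[0,0,0],"twist":0},{"slide":[0,0,0],"twist":0}]' 
python3 -m crank '[{"slide":[0,0,0.02],"twist":0},{"slide":[0,0,0.05],"twist":0},{"slide":[0,0,0.08],"twist":0},{"slide":[0,0,0.08],"twist":0},{"slide":[0,0,0.08],"twist":0}]' 
python3 - <<'E'
from h import *
ims=[]
A,B=capture('scene'),capture('side')
s=read_state();print(s['ee_pos'],s['gripper_width'],s['contact_force'])
a=cv2.resize(A['img'][100:260,200:360],(480,480)[::-1],interpolation=2);b=cv2.resize(B['img'][80:240,180:340],(480,480),interpolation=2)
cv2.imwrite('pics/l.png',cv2.resize(np.hstack([a,b]),(800,400))[:,:,::-1])
p=s['ee_pos'];
for q in [(-.066,.058),(0,.058),(0,0)]:
  for C,o in((A,(200,100)),(B,(180,80))): print(q,(proj(C,[p[0]+.105+q[0],p[1],q[1]+.08])-o)*2.5)
E
```

```text
time: 3.5
ee_pos: [0.4333, 0.2628, 0.0208]
tool_rot: [0.025, 3.141, 0.0]
contact_force: [0.2, 0.9, -0.4]
gripper_width: 0.0254
time: 3.92
ee_pos: [0.4335, 0.2629, 0.1015]
tool_rot: [0.025, 3.139, 0.001]
contact_force: [-0.4, -0.1, -2.7]
gripper_width: 0.0257
[0.43256191 0.26255407 0.09970597] 0.025478481177983667 [-1.09731345 -0.48478859 -1.8334507 ]
(-0.066, 0.058) [259.25 149.25]
(-0.066, 0.058) [130.25 153.5 ]
(0, 0.058) [247.75 180.25]
(0, 0.058) [178.25 144.5 ]
(0, 0) [243.5  219.75]
(0, 0) [178.5  179.75]
```

View pics/l.png

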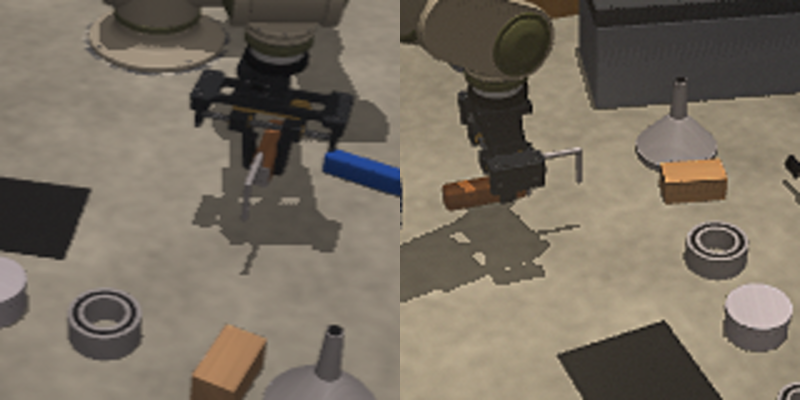

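The hook is held level and its prong tip is within 1 px of the prediction (crop (245,218) and (580,181)). I'll carry it over the bearing hole and check before lowering.

```bash
python3 -m crank '[{"slide":[0.022,-0.018,0],"twist":0},{"slide":[0.05,-0.042,0],"twist":0},{"slide":[0.078,-0.065,0],"twist":0},{"slide":[0.106,-0.088,0],"twist":0},{"slide":[0.134,-0.112,0],"twist":0},{"slide":[0.152,-0.127,0],"twist":0},{"slide":[0.152,-0.127,0],"twist":0},{"slide":[0.152,-0.127,0],"twist":0}]' 
python3 -m crank '[{"slide":[0,0,-0.02],"twist":0},{"slide":[0,0,-0.034],"twist":0},{"slide":[0,0,-0.034],"twist":0},{"slide":[0,0,-0.034],"twist":0}]' 
python3 - <<'E'
from h import *
A,B=capture('scene'),capture('side')
s=read_state();print(s['ee_pos'],s['tool_rot'],s['contact_force'])
a=cv2.resize(A['img'][170:250,200:280],(400,400),interpolation=2);b=cv2.resize(B['img'][120:200,265:345],(400,400),interpolation=2)
cv2.imwrite('pics/m.png',np.hstack([a,b])[:,:,::-1])
p=s['ee_pos'];z=p[2]-.0205
for C,o in((A,(200,170)),(B,(265,120))): print((proj(C,[p[0]+.105,p[1],z])-o)*5)
E
```

```text
time: 4.68
ee_pos: [0.5849, 0.135, 0.0986]
tool_rot: [-0.028, -3.138, -0.0]
contact_force: [-0.2, -0.4, -2.1]
gripper_width: 0.0256
time: 5.02
ee_pos: [0.5839, 0.1367, 0.0659]
tool_rot: [-0.023, -3.139, 0.0]
contact_force: [0.5, -0.6, -1.2]
gripper_width: 0.0254
[0.58504364 0.13640026 0.06733107] [2.34796673e-02 3.14105820e+00 1.12477763e-04] [-0.18607702 -0.42848081 -1.38813037]
[204.  252.5]
[209.5 264.5]
```

View pics/m.png

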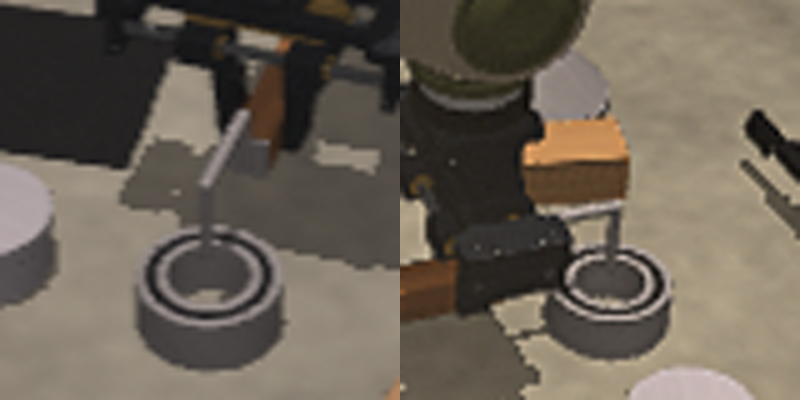

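The prong is above the hole in both views (scene tip (208,247) against hole centre (209,270), side (612,267) against (610,275)), perhaps 6 mm too near the robot. I'll correct +x and lower.

```bash
python3 -m crank '[{"slide":[0.005,0,0],"twist":0},{"slide":[0.005,0,-0.015],"twist":0},{"slide":[0.005,0,-0.03],"twist":0},{"slide":[0.005,0,-0.040],"twist":0},{"slide":[0.005,0,-0.040],"twist":0},{"slide":[0.005,0,-0.040],"twist":0},{"slide":[0.005,0,-0.040],"twist":0}]' 
python3 - <<'E'
from h import *
A,B=capture('scene'),capture('side')
s=read_state();print(s['ee_pos'],s['contact_force'])
for C in(A,B):
  for d in find_in(C,'bearing')[:2]: print(d['p'],world(C,d['centre']))
a=cv2.resize(A['img'][170:250,200:280],(400,400),interpolation=2);b=cv2.resize(B['img'][120:200,265:345],(400,400),interpolation=2)
cv2.imwrite('pics/n.png',np.hstack([a,b])[:,:,::-1])
E
```

```text
time: 5.7
ee_pos: [0.5907, 0.1358, 0.0276]
tool_rot: [0.025, 3.14, 0.0]
contact_force: [-0.3, 0.8, -1.2]
gripper_width: 0.0256
[0.59068651 0.13583903 0.02765979] [ 0.62615682  0.07396117 -1.98887811]
0.95 [0.71241104 0.14414848 0.03597644]
0.83 [0.69126022 0.1093193  0.03048866]
```

View pics/n.png

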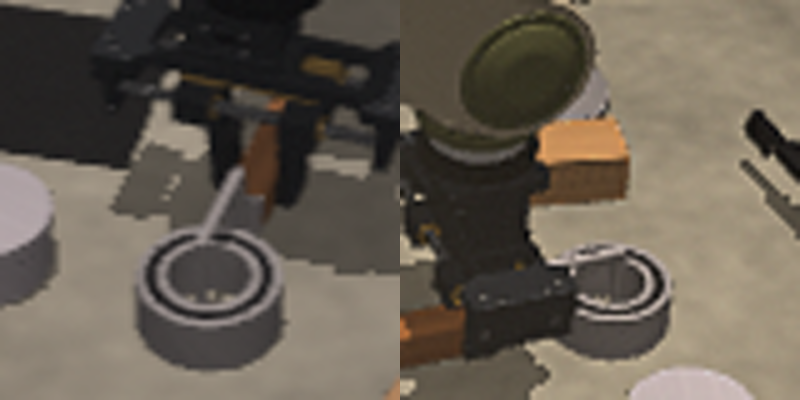

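The prong is down in the hole: the bend is just above the near rim (scene (208,240)), the tip is about 7 mm off the bench and the force is near zero. I'll drag in -x first to clear the tin.

```bash
python3 -m crank '[{"slide":[-0.01,0,0],"twist":0},{"slide":[-0.02,0,0],"twist":0},{"slide":[-0.035,0,0],"twist":0},{"slide":[-0.05,0,0],"twist":0},{"slide":[-0.065,0,0],"twist":0},{"slide":[-0.08,0,0],"twist":0},{"slide":[-0.095,0,0],"twist":0},{"slide":[-0.105,0,0],"twist":0}]' 
python3 -m crank '[{"slide":[-0.005,-0.01,0],"twist":0},{"slide":[-0.01,-0.02,0],"twist":0},{"slide":[-0.015,-0.03,0],"twist":0},{"slide":[-0.02,-0.04,0],"twist":0},{"slide":[-0.025,-0.052,0],"twist":0},{"slide":[-0.03,-0.064,0],"twist":0},{"slide":[-0.035,-0.076,0],"twist":0},{"slide":[-0.04,-0.088,0],"twist":0}]' 
python3 - <<'E'
from h import *
A,B=capture('scene'),capture('side')
s=read_state();print(s['ee_pos'],s['tool_rot'],s['contact_force'])
for q in['bearing','small_bearing','hook']:
 for C in(A,B):
  for d in find_in(C,q)[:2]: print(q,d['p'],world(C,d['centre']))
a=cv2.resize(A['img'][140:240,160:260],(400,400),interpolation=2);b=cv2.resize(B['img'][130:230,240:340],(400,400),interpolation=2)
cv2.imwrite('pics/o.png',np.hstack([a,b])[:,:,::-1])
E
```

```text
time: 6.57
ee_pos: [0.4849, 0.1358, 0.0274]
tool_rot: [0.025, 3.139, 0.0]
contact_force: [2.8, -0.2, -2.4]
gripper_width: 0.0253
time: 7.23
ee_pos: [0.4451, 0.0464, 0.0269]
tool_rot: [0.025, 3.141, 0.0]
contact_force: [2.4, 3.7, -0.4]
gripper_width: 0.0254
[0.44447439 0.04598225 0.0266999 ] [-2.92037944e-02 -3.14011226e+00  1.70811278e-04] [ 0.07212535 -0.31936651 -1.28161702]
bearing 0.63 [0.57924732 0.06977771 0.03666508]
bearing 0.71 [0.55862334 0.04023059 0.03309635]
small_bearing 0.59 [ 0.68599007 -0.14130216  0.01672279]
small_bearing 0.6 [ 0.6761273  -0.14761068  0.01230342]
hook 0.95 [0.3113009  0.40344938 0.02454007]
hook 0.59 [0.47904005 0.04722157 0.03413864]
hook 0.83 [0.40249557 0.0358911  0.03361406]
hook 0.83 [0.29535272 0.37745473 0.03399952]
```

View pics/o.png

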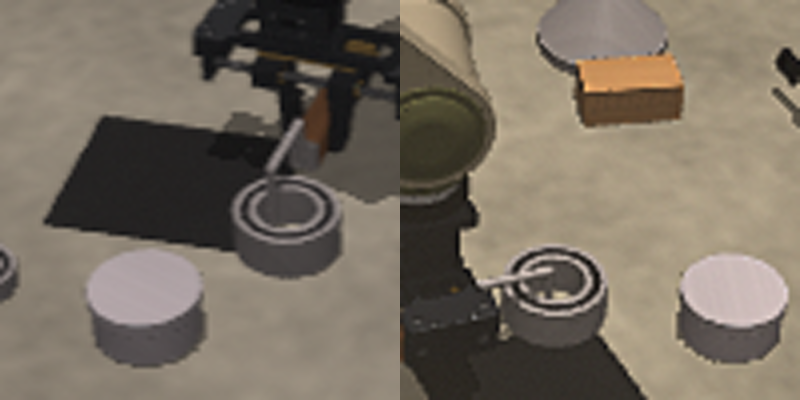

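The bearing follows, flat, with the prong in its hole: it is at the mat's corner, scene crop (287,210), and well clear of the tin. Continuing.

```bash
python3 -m crank '[{"slide":[-0.005,-0.012,0],"twist":0},{"slide":[-0.011,-0.026,0],"twist":0},{"slide":[-0.017,-0.042,0],"twist":0},{"slide":[-0.023,-0.058,0],"twist":0},{"slide":[-0.029,-0.074,0],"twist":0},{"slide":[-0.035,-0.09,0],"twist":0},{"slide":[-0.039,-0.102,0],"twist":0},{"slide":[-0.042,-0.112,0],"twist":0}]' 
python3 -m crank '[{"slide":[0,0,0],"twist":0},{"slide":[0,0,0],"twist":0},{"slide":[0,0,0],"twist":0}]' 
python3 - <<'E'
from h import *
A,B=capture('scene'),capture('side')
s=read_state();print(s['ee_pos'],s['tool_rot'],s['contact_force'])
for q in['bearing','small_bearing']:
 for C in(A,B):
  for d in find_in(C,q)[:2]: print(q,d['p'],world(C,d['centre']))
a=cv2.resize(A['img'][140:220,160:240],(400,400),interpolation=2);b=cv2.resize(B['img'][180:270,230:320],(400,400),interpolation=2)
cv2.imwrite('pics/p.png',np.hstack([a,b])[:,:,::-1])
E
```

```text
time: 8.3
ee_pos: [0.403, -0.0645, 0.0267]
tool_rot: [-0.024, -3.141, -0.0]
contact_force: [1.4, 2.5, -1.4]
gripper_width: 0.0255
time: 8.55
ee_pos: [0.4034, -0.0637, 0.0267]
tool_rot: [-0.024, -3.141, -0.0]
contact_force: [0.4, 0.8, -1.5]
gripper_width: 0.0256
[ 0.40336641 -0.06362121  0.02674853] [ 2.33018702e-02  3.14147227e+00 -3.75251253e-06] [ 0.64675762 -0.17401824 -2.64428476]
bearing 0.71 [ 0.53711975 -0.04249704  0.03372585]
bearing 0.79 [ 0.51015622 -0.06732759  0.03272735]
small_bearing 0.55 [ 0.68417275 -0.13792274  0.0187419 ]
small_bearing 0.75 [ 0.67910604 -0.15260967  0.01612928]
```

View pics/p.png

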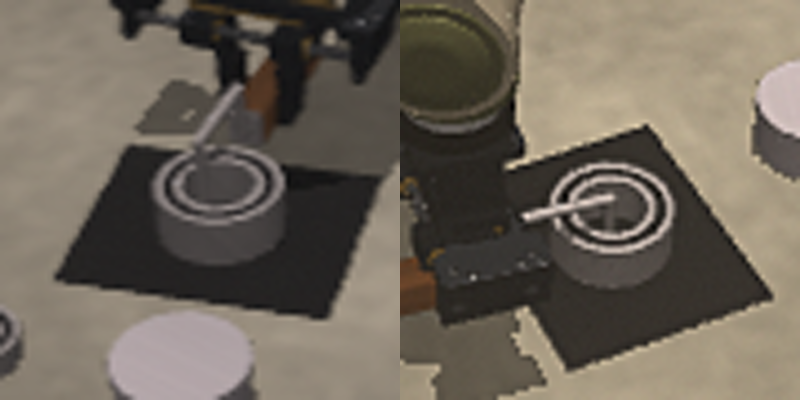

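The bearing stands well inside the mat, with its top centre at about (219,184) in the left crop and (612,207) in the right, and the prong is still in the hole. I'll compute its mat coordinates.

```bash
python3 - <<'E'
from h import *
A,B=capture('scene'),capture('side')
c,s=np.cos(.1),np.sin(.1)
for C,u,v,m in((A,160+219/5-.4,140+184/5-.4,(.5181,-.0456)),(B,230+212/4.444-.4,180+207/4.444-.4,(.5152,-.0499))):
  p=ray(C,u,v,.036)[:2];d=p-np.array(m);print(p,'mat frame',c*d[0]+s*d[1],-s*d[0]+c*d[1])
E
```

```text
[ 0.51846539 -0.04702221] mat frame 0.00022158286049343075 -0.0014515882173605674
[ 0.5140365  -0.05243865] mat frame -0.0014111326952704994 -0.0024098060224271778
```

It is centred on the mat within 3 mm. I'll ease the prong off the wall, lift straight up and carry the hook back to its original spot.

```bash
python3 -m crank '[{"slide":[0.004,0.007,0],"twist":0},{"slide":[0.004,0.007,0.01],"twist":0},{"slide":[0.004,0.007,0.025],"twist":0},{"slide":[0.004,0.007,0.045],"twist":0},{"slide":[0.004,0.007,0.07],"twist":0},{"slide":[0.004,0.007,0.09],"twist":0},{"slide":[0.004,0.007,0.09],"twist":0}]' 
python3 -m crank '[{"slide":[0.002,0.025,0],"twist":0},{"slide":[0.005,0.06,0],"twist":0},{"slide":[0.008,0.1,0],"twist":0},{"slide":[0.012,0.14,0],"twist":0},{"slide":[0.015,0.18,0],"twist":0},{"slide":[0.018,0.22,0],"twist":0},{"slide":[0.022,0.26,0],"twist":0},{"slide":[0.025,0.3,0],"twist":0}]' 
python3 -m crank '[{"slide":[0,0.015,0],"twist":0},{"slide":[0,0.02,0],"twist":0},{"slide":[0,0.02,-0.03],"twist":0},{"slide":[0,0.02,-0.06],"twist":0},{"slide":[0,0.02,-0.08],"twist":0},{"slide":[0,0.02,-0.09],"twist":0},{"slide":[0,0.02,-0.09],"twist":0},{"slide":[0,0.02,-0.09],"twist":0}]'
python3 - <<'E'
from h import *
for C in(capture('scene'),capture('side')):
  for d in find_in(C,'bearing')[:1]: print(d['p'],world(C,d['centre']))
E
```

```text
time: 9.53
ee_pos: [0.4087, -0.0573, 0.1196]
tool_rot: [0.024, 3.136, -0.004]
contact_force: [0.4, -0.6, -0.5]
gripper_width: 0.0252
time: 10.2
ee_pos: [0.4315, 0.2453, 0.1157]
tool_rot: [-0.024, -3.14, 0.001]
contact_force: [1.3, -1.2, -1.2]
gripper_width: 0.0258
time: 10.87
ee_pos: [0.4323, 0.2625, 0.0268]
tool_rot: [-0.026, -3.141, 0.0]
contact_force: [0.4, -0.4, -2.2]
gripper_width: 0.0254
0.56 [ 0.53312143 -0.04382393  0.03485404]
0.92 [ 0.51155825 -0.06022941  0.03364937]
```

Lower the last 6 mm until it touches.

```bash
python3 -m crank '[{"slide":[0,0,-0.002],"twist":0},{"slide":[0,0,-0.004],"twist":0},{"slide":[0,0,-0.006],"twist":0},{"slide":[0,0,-0.006],"twist":0},{"slide":[0,0,-0.006],"twist":0}]'
```

```text
time: 11.48
ee_pos: [0.4323, 0.2628, 0.0208]
tool_rot: [0.025, 3.141, 0.0]
contact_force: [-0.4, -0.4, -0.1]
gripper_width: 0.0256
```

```bash
python3 -m crank '[{"slide":[0,0,-0.0005],"twist":0},{"slide":[0,0,-0.0005],"twist":0},{"slide":[0,0,-0.0005],"twist":0},{"slide":[0,0,-0.0005],"twist":0},{"slide":[0,0,-0.0005],"twist":0},{"slide":[0,0,-0.0005],"twist":0},{"slide":[0,0,-0.0005],"twist":0},{"slide":[0,0,-0.0005],"twist":0}]' 0.0881
python3 -m crank '[{"slide":[0,0,0],"twist":0},{"slide":[0,0,0],"twist":0},{"slide":[0,0,0.01],"twist":0},{"slide":[0,0,0.03],"twist":0},{"slide":[0,0,0.06],"twist":0},{"slide":[0,0,0.1],"twist":0},{"slide":[0,0,0.14],"twist":0},{"slide":[0,0,0.18],"twist":0}]'
python3 -m crank '[{"slide":[-0.02,0.02,0],"twist":0},{"slide":[-0.045,0.045,0],"twist":0},{"slide":[-0.07,0.07,0],"twist":0},{"slide":[-0.1,0.1,0],"twist":0},{"slide":[-0.12,0.12,0],"twist":0},{"slide":[-0.12,0.12,0],"twist":0}]'
python3 - <<'E'
from h import *
A,B=capture('scene'),capture('side')
a=A['img'][140:260,140:340];b=B['img'][130:270,180:380]
for q in['bearing','hook','small_bearing']:
 for C in(A,B):
  for d in find_in(C,q)[:2]: print(q,d['p'],world(C,d['centre']))
cv2.imwrite('pics/q.png',cv2.resize(np.vstack([a,b]),None,fx=2.3,fy=2.3,interpolation=2)[:,:,::-1])
E
```

```text
time: 12.15
ee_pos: [0.4322, 0.2628, 0.0203]
tool_rot: [0.025, 3.141, 0.0]
contact_force: [-0.7, -0.2, 0.3]
gripper_width: 0.0765
time: 12.82
ee_pos: [0.4316, 0.2626, 0.203]
tool_rot: [0.025, 3.141, 0.0]
contact_force: [1.0, 1.8, -0.0]
gripper_width: 0.0877
time: 13.32
ee_pos: [0.3086, 0.3852, 0.2012]
tool_rot: [-0.018, -3.141, -0.002]
contact_force: [0.2, -0.5, -0.9]
gripper_width: 0.088
bearing 0.63 [ 0.53083106 -0.04447757  0.0333517 ]
bearing 0.89 [ 0.50790678 -0.06194053  0.03235367]
hook 0.71 [0.31121394 0.40517393 0.02566628]
hook 0.61 [0.44290588 0.25986595 0.02825321]
hook 0.73 [0.42052492 0.25091716 0.0237964 ]
hook 0.63 [0.29689389 0.37707905 0.03587133]
small_bearing 0.82 [ 0.68379698 -0.14045866  0.01974584]
small_bearing 0.56 [ 0.67679159 -0.14981353  0.01658199]
```

View pics/q.png

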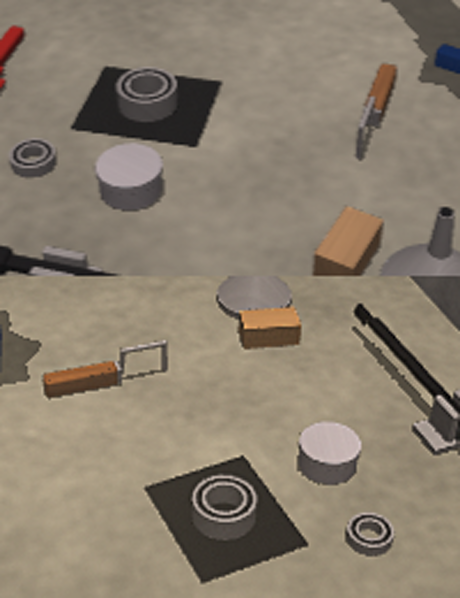

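The bearing sits flat on the mat (scene crop (147,95), side crop (225,505)). The hook lies flat far from it (scene (377,110)), and the tin and small bearing have not moved.

```bash
python3 -c "
from bench import job_done;print(job_done())"
```

```text
the job is handed in; nothing more can be done
None
```

The job is done and handed in at about 13.5 s of the 58 s allowed; no verdict is reported.

I picked up the wooden hook by its handle and lowered its prong into the larger bearing's hole. I dragged the bearing about 0.11 m straight back to clear the tin, then diagonally onto the mat. Then I lifted the prong out and laid the hook back where it had been.

**Last checks:**
- **Bearing:** just before the prong came out, two camera views put it within 3 mm of the mat's centre (limits 36 and 51 mm). The final pictures show it flat and wholly on the mat.
- **Hook:** it lies flat at its original spot, about 0.3 m from the bearing, and the gripper has pulled away.
- **Small bearing:** the network's positions for it moved by at most 3 mm, which is within its error.
- **Forces:** the wrist force readings never rose above about 5 N.

**What disagreed:** the network's bearing positions from the two views differ by about 20 to 25 mm. I relied on my own pixel measurements, which agree to about 7 mm between views and to 2 mm relative to the mat. No check failed.

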